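# Square up a flap on the drilling fixture and pin it

### The arm

A 6-joint arm with a two-finger parallel gripper is mounted at the origin on a cart in front of the work surface, level with it; the furniture and walls round the work are solid. World frame = base frame: x ahead of the robot, y to its left, z up, the work surface at z = 0. Lengths are in mm, angles in degrees, forces in N, time in s.
With the tool pointing down it reaches from about 300 to 850 mm from the base axis. Payload 4.2 kg.
Tool frame: the origin (TCP) lies at the very end of the fingers, on their centre line; the grasp point (between the pads) lies 19 mm behind it (env.grasp_offset is the distance from the TCP to the grasp point, in mm); z points along the fingers, y is the line along which they close (so a half turn about z gives the same grasp; the last joint's range is limited). The gripper opens to 91 mm and grips with 3 to 60 N. Pads are 32 mm wide; open, the fingers measure 118 mm over their backs; the gripper's body (76 mm by 178 mm) begins 60 mm behind the grasp point.
Start: joints at [-78.266, 18.312, 89.639, -0, 72.044, -1.146], TCP at [128.176, -560.548, 213.976] pointing down, gripper open.
Joint ranges: [-177.97, 177.97], [-48.28, 115.42], [12.27, 149.76], [-77.06, 257.06], [2.81, 150.46], [-146.56, 146.56]. Speed limits (degrees/s): [147.25, 147.25, 180, 180, 180, 180].

### API

Orientations are given as [roll, pitch, yaw] about the fixed x, y, z axes, in that order (R = Rz(yaw) Ry(pitch) Rx(roll)).
In Python, from workcell import env, eyes gives the robot as it stands.
- The arm moves only by the tool send_rows, never from a script. Its arguments are lists of equal length, an entry for each row: "grip": the opening, from -1 (shut) to 1 (fully open), so that 0 is half open; "xyz": the shift along the world's x, y, z in m, a list of three; "yaw": the turn about the world's z in degrees. A call has 1 to 8 rows; each row is the pose to reach, as a shift and turn from the pose commanded when the call began; what a row does not reach only later rows make up. A row lasts 1/12 s, in which the tool goes at most 41.7 mm and 7.16 degrees, less where a joint would pass 70% of its speed; a pose out of reach is approached as far as the arm can. A call with a gripper value outside its range is refused whole. The fingers move at their own pace and stop on an object; "grip_force" is the grip in N (left out, the last holds). Time passes only in rows, so rows that repeat a pose let the fingers close. It gives the time, the measured TCP pose, the force, the opening and the grip force at its end, in the units of the state.
- env.state(): the state, without advancing time (a new reading comes with each control period).
- eyes.grab_frame(name): name is "scene" or "side" or "wrist"; returns a dict with "frame" (384x512x3 uint8, red, green, blue), "fx", "fy", "cx", "cy" (pixels), "pose" (4x4, takes a point from camera to world coordinates). Camera axes: x right, y down, z forward; pixel columns grow to the right and rows downward; lengths in mm; the calibration is good to about 2 mm. A picture is of the moment at which its call begins. There is no depth.
- env.job_done(): hands the job in; it is judged then, once.
The state is a dict: "time_s": time; "qpos": joint angles; "qvel": joint speeds; "effort": joint torques, N m; "ee_pos": TCP position; "ee_rot": TCP orientation; "force": force on the tool from outside, world axes, zero at the start; "torque": the same for the moment, N m; "gripper_width": finger opening in mm; "gripper_force": force on a finger pad.
Only numpy, scipy, OpenCV 4.12 (cv2) and the standard library are available. Lean on these libraries where they do the work, as an engineer would, in place of code of your own. Each camera call takes 0.05 s, during which the arm holds its last target. There are 200 camera calls.

### The job

Turn the fuel-flap blank on the drilling fixture clockwise by its lug until its straight edge lies against the stop bar. Then take the slimmer of the two knobbed pins from the wooden stand and push it down through the flap's hole into the fixture until its collar sits on the flap, leaving it there upright with the flap still against the stop. Leave the thick pin in the stand.

Things in the scene. Friction and masses are not known exactly. Their poses are not given: they have to be found in the camera images.
- fixture: Fixed drilling fixture: dark steel plate 200 (x) x 170 (y) x 20 mm on four 25 mm rubber feet, its top 45 mm above the table. Origin: centre of its underside, at table height, on the vertical axis about which the flap turns; z up. A screw head on that axis stands 62 mm above the table. An arm with a drill bush reaches over the flap from the -y edge at x = 20 to 48, y = -84 to -30 mm, 63 to 82 mm above the table.
- stop (a point): Middle of the stop bar's working face. Bright metal bar, 16 x 56 mm, top 59 mm above the table, screwed to the fixture's +x side; the face looks to the fixture's -x, 55 mm from the turning axis, and runs from y = +20 to +76 mm in the fixture's frame. Axes as the fixture.
- bush (a point): Centre of the upper mouth of the fixture's own hole, in the plate's top face 45 mm above the table, at [-46, 0, 45] mm in the fixture's frame; hidden under the flap until the holes line up. 15.2 mm diameter, right through the 20 mm plate, free space below. Axes as the fixture.
- flap (a joint): Angle of the flap in rad: 0 = straight edge against the stop bar (hard stop), growing anticlockwise seen from above, up to 0.66. Starts at 0.28 to 0.60; stays where left (friction 0.15 N m, about 3 N at the lug). Flap: bare metal disc, 140 mm diameter, 10 mm thick, top face 56 mm above the table, one straight edge 55 mm from the axis; cannot be lifted off.
- flap_hole (a point): Centre of the upper mouth of the flap's one hole (15.2 mm diameter, 1.5 mm chamfer, through the 10 mm flap), in its top face, 46 mm from the axis, opposite the straight edge. Axes turn with the flap; x points from the hole to the axis. At joint 0 it lies right above bush.
- lug_top (a point): Top centre of the flap's upright hinge lug, 52 mm from the axis, 86 mm above the table (30 mm above the flap). Lug: 14 mm thick along the circle, 30 mm long radially, round topped, on a foot 22 x 42 x 4 mm; seen from above it is 85 degrees clockwise of the flap's hole. Axes as the flap's. Push it sideways or pinch its 14 mm.
- pin_stand: Fixed block of light wood, 150 x 60 x 32 mm, origin at the centre of its underside on the table, long side along x. Two blind holes, 25 mm deep, 1.5 mm wider than the pins: the slim pin stands in the one at x = -40 mm, the thick pin at x = +40 mm.
- slim_pin: Loose steel pin, 84 mm long, about 130 g, upright in the stand. Origin: centre of its lower end; z up its axis. Shank 14 mm diameter, 48 mm long, chamfered end; collar 25 mm diameter, 4 mm high; neck; dark knurled round knob 30 mm diameter from 58 to 84 mm. 1.2 mm play in the hole. Home in the fixture its collar rests on the flap, lower end 8 mm above the table.
- slim_pin_knob (a point): Middle of the slim pin's knob, on its axis, 72 mm above its lower end: the place to grip.
- thick_pin: Loose steel pin with the same collar and knob but a 20 mm shank, which does not fit the flap. Origin: centre of its lower end. Stays in the stand.
Mind the look-alikes: they are no part of the job. Leave any green or purple look-alike of the slim_pin alone.

How it is judged (in metres and radians):
On the way, in this order (a step that is already met when the one before it is completed fails the run):
1. the flap's straight edge lies against the stop bar (value of joint flap below 0.03 rad), for 0.2 s.
2. the slim pin is through the flap and home in the fixture (horizontal distance between slim_pin and bush below 0.003 m and height (world z) of slim_pin below 0.0105 m and angle between slim_pin's own z axis and vertical below 0.06 rad), for 0.2 s.
At the end, for the whole second after the job is handed in: Flap within 0.04 rad of the stop bar; slim pin at rest through flap and fixture: lower end within 3 mm of the hole's axis and less than 10.5 mm above the table (8 is home), upright within 0.06 rad; thick pin within 20 mm of its start (all of step 2 and value of joint flap below 0.04 rad and linear speed of slim_pin below 0.02 m/s and distance of thick_pin from where it was at the start of the episode below 0.02 m); the robot touches nothing.
It fails at once if the thick pin is taken out of the stand (distance of thick_pin from where it was at the start of the episode above 0.022 m).
It also fails if it takes over 62 s, if anything falls off the work surface, if the arm or the gripper's body presses on something with over 40 N, if the wrist force passes 120 N, or if a joint passes its speed limit or range.

## Working session

There is one attempt and no reset: what is moved stays moved. The work goes in short steps, Python scripts to look and compute and a tool call to move; the robot and the scene stay as the last step left them, time stands still between calls to the robot, and variables do not carry over. Pictures are saved under pics/ and viewed, at most 10 in all, crops included, and the job is handed in when it is done.

Besides the shell and the picture viewer there is one more tool, called after "Request:" by a JSON object that holds its "fn" and its "kwargs". send_rows: Moves the arm, as the interface text tells. Its arguments: {"type":"object","properties":{"grip":{"type":"array"},"xyz":{"type":"array"},"yaw":{"type":"array"},"grip_force":{"type":"number"}},"required":["grip","xyz","yaw"]}

```bash
mkdir -p pics
cat > h.py <<'E'
import numpy as np,cv2
from workcell import env,eyes
def snap(n,f):
    d=eyes.grab_frame(n); np.savez('pics/%s.npz'%f,**{k:np.array(v) for k,v in d.items()})
    cv2.imwrite('pics/%s.png'%f,cv2.cvtColor(d['frame'],cv2.COLOR_RGB2BGR)); return d
def ray(d,u,v,z):
    P=np.array(d['pose']); r=P[:3,:3]@np.array([(u-d['cx'])/d['fx'],(v-d['cy'])/d['fy'],1]); o=P[:3,3]
    return o+r*(z-o[2])/r[2]
def proj(d,p):
    P=np.array(d['pose']); c=P[:3,:3].T@(np.array(p)-P[:3,3]); return np.array([d['fx']*c[0]/c[2]+d['cx'],d['fy']*c[1]/c[2]+d['cy']])
def crop(f,x0,y0,x1,y1,s,o):
    im=cv2.imread('pics/%s.png'%f)[y0:y1,x0:x1]; cv2.imwrite('pics/%s.png'%o,cv2.resize(im,None,fx=s,fy=s,interpolation=cv2.INTER_CUBIC))
E
python3 - <<'E'
from h import *
a=snap('scene','s0');b=snap('side','d0')
for d in(a,b): print(d['fx'],d['cx'],d['cy'],np.round(d['pose'],3))
i=np.hstack([cv2.imread('pics/s0.png'),cv2.imread('pics/d0.png')]);cv2.imwrite('pics/sd.png',cv2.resize(i,(800,300)))
print(env.state())
E
```

```text
382.6313762145819 253.6261801781311 191.99143116627351 [[ 9.16000e-01 -2.10000e-01  3.43000e-01  2.96155e+02]
 [-4.02000e-01 -4.90000e-01  7.74000e-01 -6.29381e+02]
 [ 5.00000e-03 -8.46000e-01 -5.33000e-01  5.47546e+02]
 [ 0.00000e+00  0.00000e+00  0.00000e+00  1.00000e+00]]
462.85128056543334 254.47384617679631 186.92577598301168 [[-9.82000e-01 -7.10000e-02  1.78000e-01  4.11401e+02]
 [-1.91000e-01  3.79000e-01 -9.05000e-01  8.88447e+02]
 [-3.00000e-03 -9.23000e-01 -3.86000e-01  4.43428e+02]
 [ 0.00000e+00  0.00000e+00  0.00000e+00  1.00000e+00]]
{'time_s': 0.1, 'qpos': array([-7.82656492e+01,  1.83489817e+01,  8.97010254e+01, -2.36355925e-03,
        7.20435022e+01, -1.14696975e+00]), 'qvel': array([-0.02291094, -0.17515816, -0.2170514 ,  0.00438186, -0.08496844,
        0.0510009 ]), 'effort': array([ 1.31874840e-03, -4.13332164e+01, -2.32510632e+01,  7.27451476e-02,
        4.21334244e-02, -6.68982352e-05]), 'ee_pos': array([ 128.06966075, -560.0820364 ,  213.18338762]), 'ee_rot': array([-1.79906464e+02,  3.75009288e-04,  1.28820513e+01]), 'force': array([0.68935359, 0.03782294, 0.07088129]), 'torque': array([ 0.01890367, -0.00884455,  0.00067213]), 'gripper_force': 0.0, 'gripper_width': 90.97937695329432}
```

View pics/s0.png

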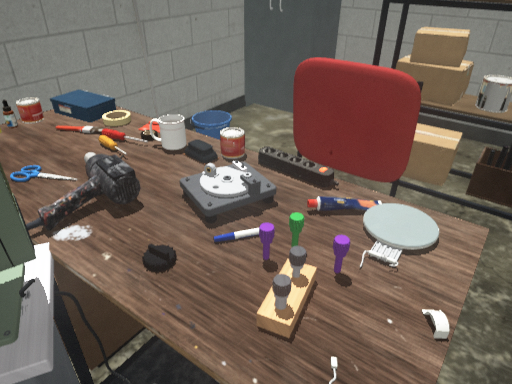

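View pics/d0.png

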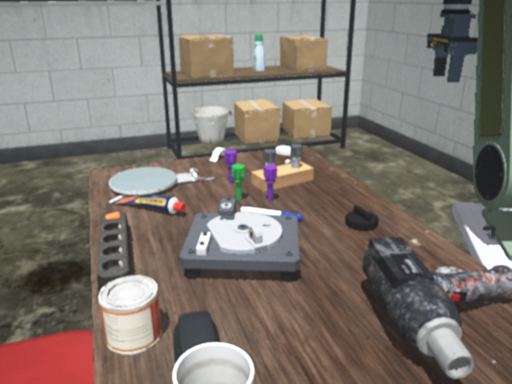

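The scene shows the fixture around (228,188) and the wooden stand around (288,297). Things that could be taken for the slim pin are the stand pins with dark knobs at (283,285) and (298,255), purple ones at (267,230) and (341,242), and a green one at (297,218). By the description it must be one of the two stand pins, so I'm taking a close crop.

Run:
```python
from h import *
crop('s0',170,150,290,225,6,'c1'); crop('s0',245,235,335,340,5,'c2')
a=cv2.imread('pics/c1.png');b=cv2.imread('pics/c2.png')
cv2.imwrite('pics/c12.png',a)
```

```text
(no output)
```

View pics/c1.png

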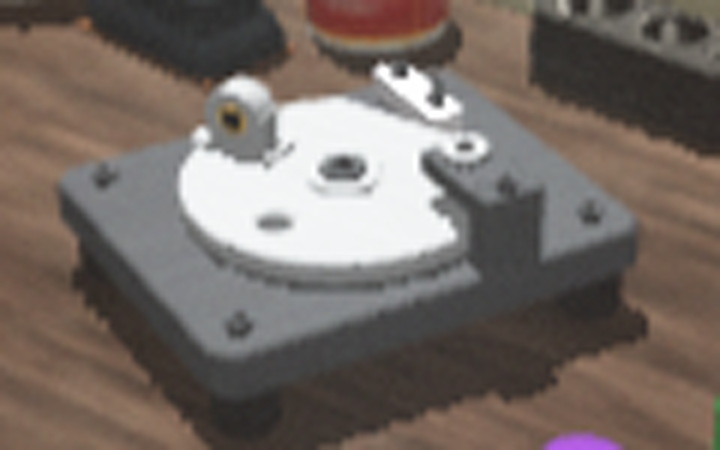

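View pics/c2.png

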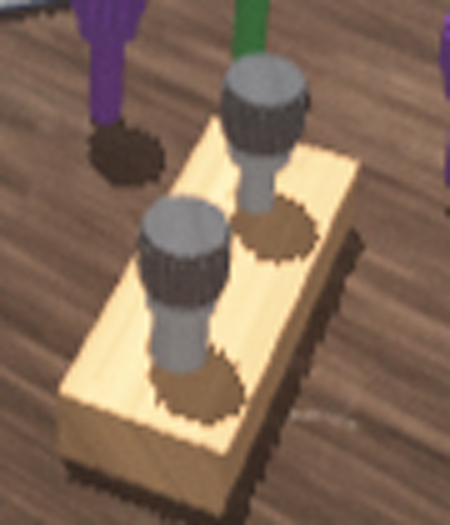

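Run:
```python
from h import *
from scipy.optimize import least_squares
d=dict(np.load('pics/s0.npz'))
c1=lambda x,y:(170+(x+.5)/6-.5,150+(y+.5)/6-.5); c2=lambda x,y:(245+(x+.5)/5-.5,235+(y+.5)/5-.5)
obs=[((0,0,62),c1(343,165)),((34,-30,82),c1(465,147)),((63,48,59),c1(418,92)),((-46,0,0),None)]
f=lambda p,l:np.array([p[0]+np.cos(p[2])*l[0]-np.sin(p[2])*l[1],p[1]+np.sin(p[2])*l[0]+np.cos(p[2])*l[1],l[2]])
o0=ray(d,*obs[0][1],62)
best=min((least_squares(lambda p:np.concatenate([proj(d,f(p,l))-np.array(u) for l,u in obs if u is not None]),[o0[0],o0[1],y]) for y in(0,1.5,3,-1.5)),key=lambda r:r.cost)
p=best.x;print(p[:2],np.degrees(p[2]),best.fun)
for c in[(-100,85,45),(-100,-85,45),(100,-85,45)]: print(c,(proj(d,f(p,c))-[170,150])*6)
h=ray(d,*c1(275,222),56);print('hole',h); v=h[:2]-p[:2]; print(np.hypot(*v),'flap deg',np.degrees(np.arctan2(v[1],v[0])-p[2])-180)
print('bush',f(p,(-46,0,45)))
a=np.radians
print('lug',ray(d,*c1(238,80),86))
s=ray(d,*c2(265,75),91);t=ray(d,*c2(185,220),91);print('slim',s,'thick',t,np.hypot(*(s-t)[:2]),'stand yaw',np.degrees(np.arctan2(*(t-s)[1::-1])))
for n in((267,227),(341,238),(297,215)):print('dec',ray(d,*n,84))
e=dict(np.load('pics/d0.npz'))
for q in (f(p,(0,0,62)),s,t,f(p,(63,48,59)),h): print(proj(e,q))
```

```text
[575.26950755 160.85456831] 9.334165024890233 [ 1.23017764  1.14116043 -1.42120425 -1.40912257  0.22898942  0.40552734]
(-100, 85, 45) [ 48.94252605 182.56840204]
(-100, -85, 45) [231.23952768 374.85231725]
(100, -85, 45) [657.85935938 226.03201675]
hole [535.93740885 144.34227575  56.        ]
42.65758776644107 flap deg -346.5606617696569
bush [529.87858537 153.39372496  45.        ]
lug [544.64078301 214.20721045  86.        ]
slim [ 584.38006755 -176.9029058    91.        ] thick [ 524.57517151 -229.93354265   91.        ] 79.93043247930089 stand yaw -138.43571856557023
dec [566.3541936  -86.24648132  84.        ]
dec [ 681.60719453 -173.41755004   84.        ]
dec [641.15354241 -73.97869884  84.        ]
[243.22621361 222.74101837]
[268.91950962 149.77229408]
[295.7268487  144.67394108]
[205.09208598 236.70557053]
[266.24503486 223.43271891]
```

The crop shows the slim pin (thinner shank) at the far end of the stand, knob (298,250), and the thick pin near at (282,279). They project 79.9 mm apart, against 80 expected. The flap is about 15–20° open, with its lug at the back left. I'm moving above the fixture for a wrist view.

Request:
{"fn": "send_rows", "kwargs": {"grip": [0, 0, 0, 0, 0, 0, 0, 0], "xyz": [[0.1, 0.1, 0.06], [0.16, 0.27, 0.06], [0.16, 0.27, 0.06], [0.16, 0.27, 0.06], [0.16, 0.27, 0.06], [0.16, 0.27, 0.06], [0.16, 0.27, 0.06], [0.16, 0.27, 0.06]], "yaw": [0, 0, 0, 0, 0, 0, 0, 0]}}

```text
time_s: 0.77
ee_pos: [288.8, -287.7, 274.3]
ee_rot: [-180.0, -0.0, 12.9]
force: [-0.9, -1.3, -0.1]
gripper_width: 45.9
gripper_force: 0.0
```

Request:
{"fn": "send_rows", "kwargs": {"grip": [0, 0, 0, 0, 0, 0, 0, 0], "xyz": [[0.16, 0.29, 0], [0.16, 0.29, 0], [0.16, 0.29, 0], [0.16, 0.29, 0], [0.16, 0.29, 0], [0.16, 0.29, 0], [0.16, 0.29, 0], [0.16, 0.29, 0]], "yaw": [0, 0, 0, 0, 0, 0, 0, 0]}}

```text
time_s: 1.43
ee_pos: [448.5, 1.8, 273.8]
ee_rot: [180.0, 0.0, 12.9]
force: [0.5, -0.9, -0.2]
gripper_width: 45.4
gripper_force: 0.0
```

Request:
{"fn": "send_rows", "kwargs": {"grip": [0, 0, 0, 0, 0, 0, 0, 0], "xyz": [[0.08, 0.16, 0], [0.08, 0.16, 0], [0.08, 0.16, 0], [0.08, 0.16, 0], [0.08, 0.16, 0], [0.08, 0.16, 0], [0.08, 0.16, 0], [0.08, 0.16, 0]], "yaw": [0, 0, 0, 0, 0, 0, 0, 0]}}

```text
time_s: 2.1
ee_pos: [527.5, 158.3, 273.7]
ee_rot: [180.0, 0.1, 12.8]
force: [0.3, -0.2, 0.1]
gripper_width: 45.7
gripper_force: 0.0
```

Run:
```python
from h import *
d=snap('wrist','w1');print(np.round(d['pose'],3),d['fx'],env.state()['ee_pos'])
crop('w1',0,0,512,384,1.5,'w1b')
```

```text
[[ 2.22000e-01 -9.41000e-01 -2.56000e-01  6.00210e+02]
 [-9.75000e-01 -2.14000e-01 -5.90000e-02  1.74070e+02]
 [ 1.00000e-03  2.62000e-01 -9.65000e-01  4.45584e+02]
 [ 0.00000e+00  0.00000e+00  0.00000e+00  1.00000e+00]] 264.44015489574554 [527.51665773 158.06795855 273.99961349]
```

View pics/w1b.png

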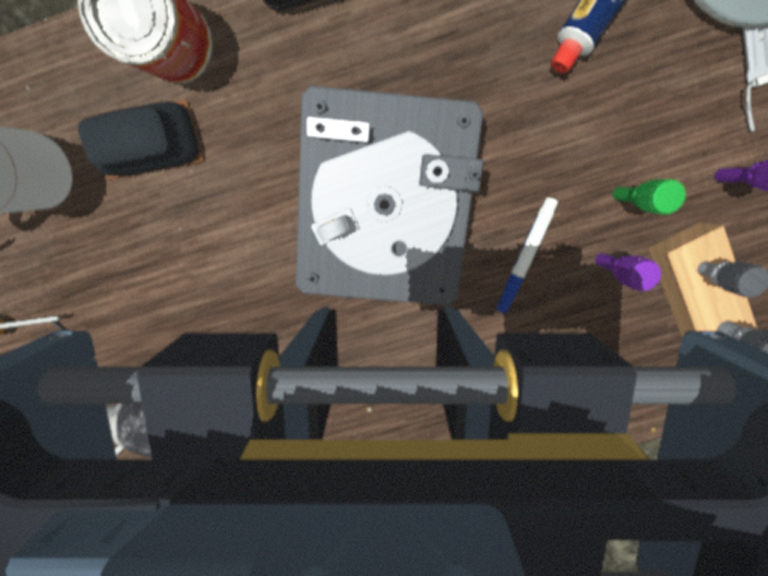

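The wrist view, at 1.5x, shows the screw at (384,205), drill bush at (437,171), stop bar at (338,129), flap hole at (400,248) and lug at about (335,227).

Run:
```python
from h import *
from scipy.optimize import least_squares
d=dict(np.load('pics/w1.npz'))
c=lambda x,y:np.array(((x+.5)/1.5-.5,(y+.5)/1.5-.5))
obs=[((0,0,62),c(384,205)),((34,-30,82),c(437,171)),((63,48,59),c(338,129.5))]
scr=[c(321,106),c(464,121),c(443,290),c(313,278)] # +x+y,+x-y,-x-y,-x+y
S=[(1,1),(1,-1),(-1,-1),(-1,1)]
f=lambda p,l:np.array([p[0]+np.cos(p[2])*l[0]-np.sin(p[2])*l[1],p[1]+np.sin(p[2])*l[0]+np.cos(p[2])*l[1],l[2]])
fun=lambda p:np.concatenate([proj(d,f(p,l))-u for l,u in obs]+[proj(d,f(p,(s[0]*p[3],s[1]*p[4],45)))-u for s,u in zip(S,scr)])
r=least_squares(fun,[575,160,.16,88,73]);p=r.x
print(p[:2],np.degrees(p[2]),p[3:],np.round(r.fun,1))
h=ray(d,*c(400,248),56);v=h[:2]-p[:2];print('hole',h,np.hypot(*v),'flap',(np.degrees(np.arctan2(v[1],v[0])-p[2])-180)%360)
l=ray(d,*c(335,227),86);v=l[:2]-p[:2];print('lug',l,np.hypot(*v),(np.degrees(np.arctan2(v[1],v[0])-p[2])-95)%360)
print('bush',f(p,(-46,0,45)))
for th in(0,15,20,25):
  a=p[2]+np.radians(95+th);q=np.array([p[0]+52*np.cos(a),p[1]+52*np.sin(a),86]);print(th,q,proj(d,q)*1.5)
```

```text
[575.82194356 167.70197412] 7.3995935468819996 [82.96370522 67.75357652] [ 2.  -0.2 -8.3 -0.4  2.1 -0.   1.4  0.2  2.   0.1  0.4 -0.   1.1  0.1]
hole [537.1962226  145.60126048  56.        ] 44.50154898706891 flap 22.377563930862948
lug [547.66443803 209.47587381  86.        ] 50.37761222715577 21.58216575438496
bush [530.20502806 161.77770028  45.        ]
0 [564.65606682 218.4890118   86.        ] [328.41519425 205.84084943]
15 [551.89188225 213.8685439   86.        ] [330.84179959 221.06699236]
20 [547.95926168 211.6072239   86.        ] [332.4920169  225.90448257]
25 [544.23869294 209.01175843  86.        ] [334.53853527 230.56484513]
```

Run:
```python
from h import *
from scipy.optimize import least_squares
d=dict(np.load('pics/w1.npz'))
c=lambda x,y:np.array(((x+.5)/1.5-.5,(y+.5)/1.5-.5))
obs=[((0,0,62),c(384,205)),((63,48,59),c(338,129.5))]
scr=[c(321,106),c(464,121),c(443,290),c(313,278)]
S=[(1,1),(1,-1),(-1,-1),(-1,1)]
f=lambda p,l:np.array([p[0]+np.cos(p[2])*l[0]-np.sin(p[2])*l[1],p[1]+np.sin(p[2])*l[0]+np.cos(p[2])*l[1],l[2]])
fun=lambda p:np.concatenate([proj(d,f(p,l))-u for l,u in obs]+[proj(d,f(p,(s[0]*p[3],s[1]*p[4],45)))-u for s,u in zip(S,scr)])
r=least_squares(fun,[575,160,.16,88,73]);p=r.x
print(p[:2],np.degrees(p[2]),p[3:],np.round(r.fun,1))
h=ray(d,*c(400,248),56);v=h[:2]-p[:2];print('hole',h,np.hypot(*v),'flap',(np.degrees(np.arctan2(v[1],v[0])-p[2])-180)%360)
print('bush',f(p,(-46,0,45)))
print('screw head',ray(d,*c(384,205),62))
for th in(0,22):
  a=p[2]+np.radians(95+th);print(p[:2]+52*np.array([np.cos(a),np.sin(a)]),np.degrees(a))
```

```text
[575.41597083 169.79242954] 7.636597136294953 [82.98079316 67.72155422] [ 0.5 -0.2  0.4  0.1 -0.4  0.3  0.3 -0.2 -0.7 -0.2 -0.1  0.2]
hole [537.1962226  145.60126048  56.        ] 45.232309413486504 flap 24.695145922970596
bush [529.82395125 163.67951287  45.        ]
screw head [574.96066342 170.39359223  62.        ]
[564.04011    220.53284528] 102.63659713629495
[545.86076205 212.57665132] 124.63659713629495
```

The fit residual is below 1 px: axis (575.4,169.8), yaw 7.6°, flap about 24° open. I'll lower the closed fingers on the anticlockwise side of the lug and push.

Request:
{"fn": "send_rows", "kwargs": {"grip": [-1, -1, -1, -1, -1, -1, -1, -1], "xyz": [[-0.022, 0.047, -0.01], [-0.022, 0.047, -0.04], [-0.022, 0.047, -0.12], [-0.022, 0.047, -0.12], [-0.022, 0.047, -0.12], [-0.022, 0.047, -0.205], [-0.022, 0.047, -0.205], [-0.022, 0.047, -0.205]], "yaw": [0, 0, 0, 0, 0, 0, 0, 0]}}

```text
time_s: 2.82
ee_pos: [502.4, 203.8, 64.9]
ee_rot: [179.9, 0.6, 12.8]
force: [-0.9, -0.5, -1.2]
gripper_width: 0.6
gripper_force: 0.0
```

Request:
{"fn": "send_rows", "kwargs": {"grip": [-1, -1, -1, -1, -1, -1, -1, -1], "xyz": [[0.006, 0.002, 0], [0.009, 0.003, 0], [0.012, 0.004, 0], [0.015, 0.005, 0], [0.018, 0.006, 0], [0.021, 0.007, 0], [0.024, 0.008, 0], [0.027, 0.009, 0]], "yaw": [0, 0, 0, 0, 0, 0, 0, 0]}}

```text
time_s: 3.48
ee_pos: [533.7, 215.7, 69.5]
ee_rot: [-180.0, -0.0, 12.9]
force: [-4.1, -0.3, 1.2]
gripper_width: 0.6
gripper_force: 1.5
```

Request:
{"fn": "send_rows", "kwargs": {"grip": [-1, -1, -1, -1, -1, -1], "xyz": [[0.002, 0, 0], [0.003, 0.0, 0], [0.004, 0.0, 0], [0.005, 0.0, 0], [0.006, 0.0, 0], [0.006, 0.0, 0]], "yaw": [0, 0, 0, 0, 0, 0]}}

```text
time_s: 3.98
ee_pos: [539.2, 215.5, 68.7]
ee_rot: [180.0, 0.0, 12.9]
force: [-2.9, 1.0, -0.6]
gripper_width: 0.4
gripper_force: 1.2
```

Contact is at about 3 N, as expected for the friction. I'll continue to the stop.

Request:
{"fn": "send_rows", "kwargs": {"grip": [-1, -1, -1, -1, -1], "xyz": [[0.001, 0, 0], [0.002, 0.0, 0], [0.003, 0.0, 0], [0.004, 0.0, 0], [0.004, 0.0, 0]], "yaw": [0, 0, 0, 0, 0]}}

```text
time_s: 4.4
ee_pos: [539.9, 215.4, 68.8]
ee_rot: [-179.9, 0.4, 12.8]
force: [-10.0, 2.4, 5.2]
gripper_width: 0.1
gripper_force: 4.9
```

Request:
{"fn": "send_rows", "kwargs": {"grip": [-1, -1, -1, -1], "xyz": [[0.001, 0, 0], [0.002, 0.0, 0], [0.003, 0.0, 0], [0.003, 0.0, 0]], "yaw": [0, 0, 0, 0]}}

```text
time_s: 4.73
ee_pos: [540.0, 215.2, 68.7]
ee_rot: [-179.9, 0.8, 12.8]
force: [-17.3, 1.9, 9.2]
gripper_width: 0.8
gripper_force: 7.9
```

Request:
{"fn": "send_rows", "kwargs": {"grip": [-1, -1, -1, -1, -1, -1, -1, -1], "xyz": [[-0.01, 0, 0], [-0.03, -0.005, 0], [-0.04, -0.005, 0.02], [-0.04, -0.03, 0.06], [-0.04, -0.055, 0.1], [-0.04, -0.055, 0.14], [-0.04, -0.055, 0.18], [-0.04, -0.055, 0.2]], "yaw": [0, 0, 0, 0, 0, 0, 0, 0]}}

```text
time_s: 5.4
ee_pos: [508.8, 159.8, 274.3]
ee_rot: [179.9, -0.6, 12.8]
force: [0.6, -0.1, 0.0]
gripper_width: 0.5
gripper_force: 0.0
```

Run:
```python
from h import *
d=snap('wrist','w2');print(env.state()['ee_pos'])
u=proj(d,(545,169,56)).astype(int);print(u)
x0,y0=u[0]-90,max(u[1]-80,0);print(x0,y0)
crop('w2',x0,y0,x0+180,y0+135,4.4,'w2b')
```

```text
[510.97296492 160.66284111 278.64941608]
[256 146]
166 66
```

View pics/w2b.png

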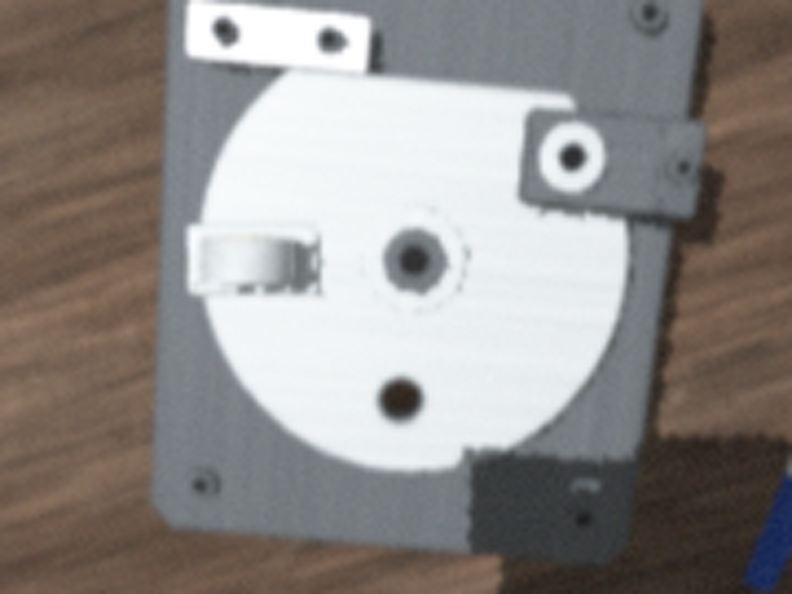

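The wrist crop shows the straight edge against the stop bar. The flap hole is at (401,399) in the crop and dark right through, so it's aligned with the bush. Next is the pin, with the same relative view.

Run:
```python
from h import *
d=dict(np.load('pics/w2.npz'))
im=cv2.cvtColor(cv2.imread('pics/w2.png'),cv2.COLOR_BGR2GRAY)
c=lambda x,y:(166+(x+.5)/4.4-.5,66+(y+.5)/4.4-.5)
u=np.array(c(401,399)); x,y=u.round().astype(int)
w=np.clip(190-im[y-8:y+9,x-8:x+9].astype(float),0,None);g=np.mgrid[y-8:y+9,x-8:x+9]
m=((g[1]*w).sum()/w.sum(),(g[0]*w).sum()/w.sum())
print(u,m,ray(d,*m,56)); s=ray(d,*c(413,262),62);print('screw',s,ray(d,*c(401,399),56)-s)
print(env.state()['ee_pos'])
```

```text
[256.75       156.29545455] (np.float64(256.58473736372645), np.float64(156.37132474397092)) [530.39852193 164.89275973  56.        ]
screw [575.12511894 170.80144027  62.        ] [-44.56304371  -6.12225735  -6.        ]
[510.97296492 160.66284111 278.64941608]
```

Request:
{"fn": "send_rows", "kwargs": {"grip": [0.1, 0.1, 0.1, 0.1, 0.1, 0.1, 0.1, 0.1], "xyz": [[0.054, -0.341, 0.035], [0.054, -0.341, 0.035], [0.054, -0.341, 0.035], [0.054, -0.341, 0.035], [0.054, -0.341, 0.035], [0.054, -0.341, 0.035], [0.054, -0.341, 0.035], [0.054, -0.341, 0.035]], "yaw": [0, 0, 0, 0, 0, 0, 0, 0]}}

```text
time_s: 6.12
ee_pos: [558.8, -170.2, 303.1]
ee_rot: [179.8, -0.1, 12.8]
force: [0.6, 0.6, 0.2]
gripper_width: 49.2
gripper_force: 0.0
```

Request:
{"fn": "send_rows", "kwargs": {"grip": [0.1, 0.1, 0.1, 0.1, 0.1], "xyz": [[0, 0, 0], [0, 0, 0], [0, 0, 0], [0, 0, 0], [0, 0, 0]], "yaw": [0, 0, 0, 0, 0]}}

```text
time_s: 6.53
ee_pos: [558.1, -165.8, 302.7]
ee_rot: [180.0, -0.0, 13.0]
force: [-0.7, 0.0, -0.9]
gripper_width: 50.1
gripper_force: 0.0
```

Run:
```python
from h import *
d=snap('wrist','w3');print(env.state()['ee_pos'])
u=proj(d,(584,-177,91)).astype(int);print(u)
x0,y0=u[0]-60,max(u[1]-45,0);print(x0,y0)
crop('w3',x0,y0,x0+160,y0+120,5,'w3b')
```

```text
[ 558.10560023 -165.77717926  302.76010575]
[268 155]
208 110
```

View pics/w3b.png

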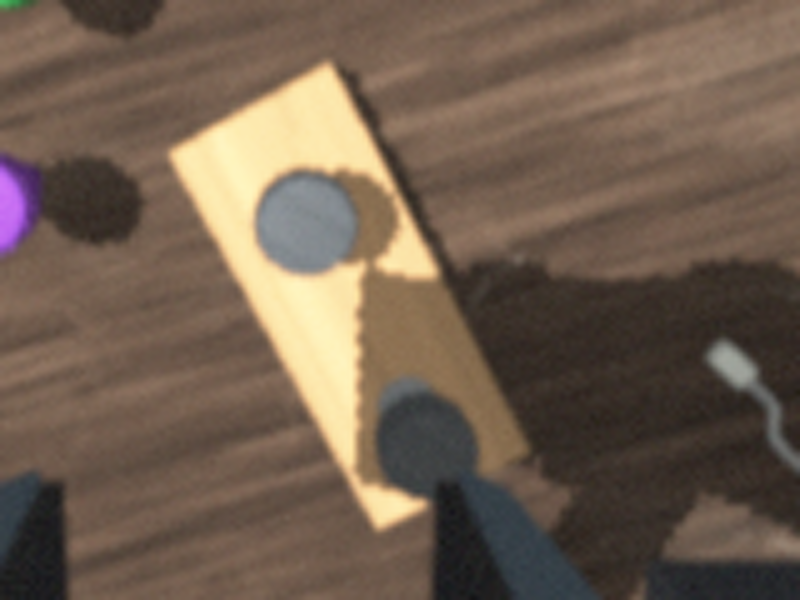

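The wrist crop shows the slim pin's knob at (306,221) and the thick pin's at (426,440), with the purple one at the left.

Run:
```python
from h import *
d=dict(np.load('pics/w3.npz'))
c=lambda x,y:(208+(x+.5)/5-.5,110+(y+.5)/5-.5)
s=ray(d,*c(306,221),91);t=ray(d,*c(426,443),91);print(s,t,np.hypot(*(s-t)[:2]))
print('hole-pin',np.array([530.4,164.9])-s[:2],'pin-tcp',s-env.state()['ee_pos'])
```

```text
[ 586.08710445 -177.20048695   91.        ] [ 528.91806723 -228.48829918   91.        ] 76.80324536867437
hole-pin [-55.68710445 342.10048695] pin-tcp [  27.98150421  -11.4233077  -211.76010575]
```

Request:
{"fn": "send_rows", "kwargs": {"grip": [0.1, 0.1, 0.1, 0.1, 0.1, 0.1, 0.1, 0.1], "xyz": [[0.028, -0.0115, -0.02], [0.028, -0.0115, -0.06], [0.028, -0.0115, -0.1], [0.028, -0.0115, -0.14], [0.028, -0.0115, -0.17], [0.028, -0.0115, -0.18], [0.028, -0.0115, -0.18], [0.028, -0.0115, -0.18]], "yaw": [0, 0, 0, 0, 0, 0, 0, 0]}}

```text
time_s: 7.25
ee_pos: [587.1, -178.3, 123.8]
ee_rot: [179.9, -0.1, 12.9]
force: [-0.0, -0.7, -0.3]
gripper_width: 50.2
gripper_force: 0.0
```

Run:
```python
from h import *
d=snap('wrist','w4');print(env.state()['ee_pos'],proj(d,(586,-177,91)))
crop('w4',130,120,390,315,3,'w4b')
```

```text
[ 587.74231988 -178.67497289  124.92084095] [254.4465505  212.95322502]
```

View pics/w4b.png

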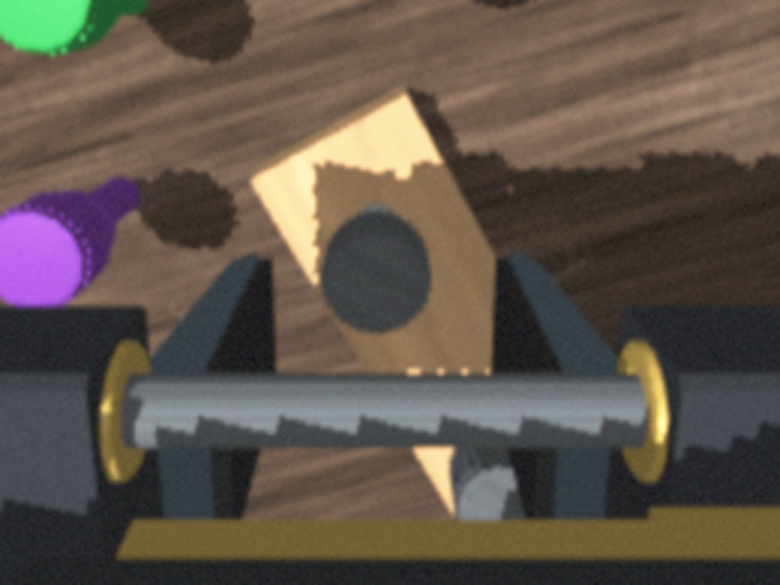

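The knob, at (376,270) in the crop, sits centred between the fingertips at 270 and 498. I'm descending and gripping.

Request:
{"fn": "send_rows", "kwargs": {"grip": [0.1, 0.1, 0.1, 0.1, 0.1], "xyz": [[0, 0, -0.02], [0, 0, -0.045], [0, 0, -0.062], [0, 0, -0.062], [0, 0, -0.062]], "yaw": [0, 0, 0, 0, 0]}}

```text
time_s: 7.72
ee_pos: [587.2, -178.9, 62.3]
ee_rot: [179.9, -0.1, 12.9]
force: [0.7, -0.7, -0.8]
gripper_width: 50.5
gripper_force: 0.0
```

Request:
{"fn": "send_rows", "kwargs": {"grip": [-0.3, -0.5, -0.6, -0.6, -0.6, -0.6], "xyz": [[0, 0, 0], [0, 0, 0], [0, 0, 0], [0, 0, 0], [0, 0, 0], [0, 0, 0]], "yaw": [0, 0, 0, 0, 0, 0], "grip_force": 30}}

```text
time_s: 8.22
ee_pos: [587.0, -178.6, 62.1]
ee_rot: [179.9, -0.1, 12.9]
force: [0.1, 1.9, 5.6]
gripper_width: 29.4
gripper_force: 30.0
```

Run:
```python
from h import *
P=[]
for i in range(4):
    eyes.grab_frame('wrist');P.append(env.state()['ee_pos'])
print(np.round(np.mean(P,0),1),np.round(np.std(P,0),1),env.state()['force'])
```

```text
[ 587.  -178.6   62.1] [0. 0. 0.] [-0.68860037  1.87795764  6.7144013 ]
```

Request:
{"fn": "send_rows", "kwargs": {"grip": [-0.6, -0.6, -0.6, -0.6, -0.6, -0.6, -0.6, -0.6], "xyz": [[0, 0, 0.01], [0, 0, 0.025], [0, 0, 0.05], [0, 0, 0.08], [0, 0, 0.1], [0, 0, 0.1], [-0.005, 0.03, 0.1], [-0.0107, 0.0621, 0.1]], "yaw": [0, 0, 0, 0, 0, 0, 0, 0]}}

```text
time_s: 9.08
ee_pos: [574.9, -117.2, 160.0]
ee_rot: [180.0, 0.0, 12.7]
force: [0.2, 1.2, -0.7]
gripper_width: 29.7
gripper_force: 30.0
```

Request:
{"fn": "send_rows", "kwargs": {"grip": [-0.6, -0.6, -0.6, -0.6, -0.6, -0.6, -0.6, -0.6], "xyz": [[-0.006, 0.038, 0], [-0.012, 0.076, 0], [-0.018, 0.114, 0], [-0.024, 0.152, 0], [-0.03, 0.19, 0], [-0.036, 0.225, 0], [-0.041, 0.255, 0], [-0.045, 0.28, 0]], "yaw": [0, 0, 0, 0, 0, 0, 0, 0]}}

```text
time_s: 9.75
ee_pos: [528.8, 165.5, 159.5]
ee_rot: [180.0, 0.1, 13.0]
force: [0.1, 0.4, -0.4]
gripper_width: 29.4
gripper_force: 30.0
```

Request:
{"fn": "send_rows", "kwargs": {"grip": [-0.6, -0.6, -0.6, -0.6, -0.6, -0.6], "xyz": [[0, 0, -0.01], [0, 0, -0.025], [0, 0, -0.035], [0, 0, -0.035], [0, 0, -0.035], [0, 0, -0.035]], "yaw": [0, 0, 0, 0, 0, 0]}}

```text
time_s: 10.25
ee_pos: [530.7, 162.9, 125.7]
ee_rot: [180.0, -0.0, 12.8]
force: [-0.0, 0.5, -0.8]
gripper_width: 29.7
gripper_force: 30.0
```

Run:
```python
from h import *
print(env.state()['ee_pos'],env.state()['gripper_width'],env.state()['force'])
a=snap('scene','s5');b=snap('side','d5')
for n,d in(('s5',a),('d5',b)):
    u=proj(d,(530,164,75)).astype(int);print(u); crop(n,u[0]-32,u[1]-48,u[0]+32,u[1]+48,6,n+'b')
cv2.imwrite('pics/sd5.png',np.hstack([cv2.imread('pics/s5b.png'),cv2.imread('pics/d5b.png')]))
```

```text
[530.72108383 162.89856322 125.72594625] 29.71939368630082 [-0.03883205  0.53262131 -0.76693404]
[210 176]
[267 219]
```

View pics/sd5.png

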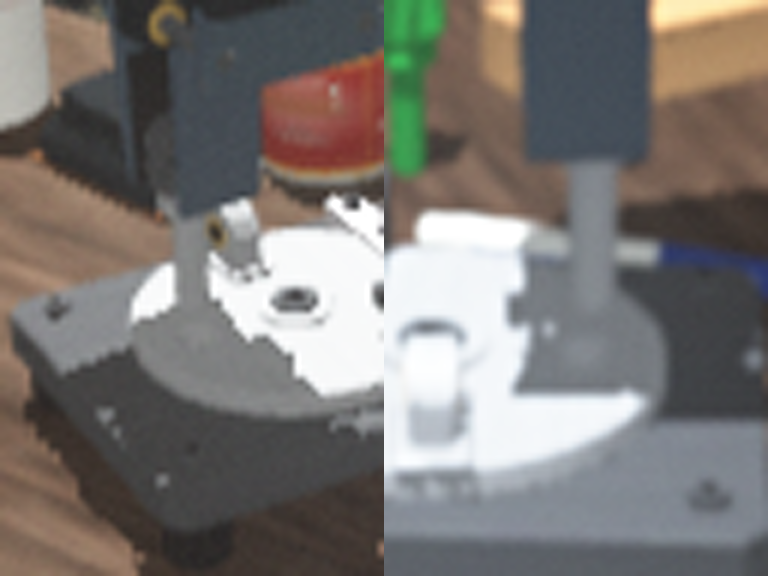

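The scene crop shows the shank upright over the hole region, with its end at about (190,310). The side crop agrees, with the end at (592,305). I'm trimming by half a millimetre and lowering gently while watching the force.

Request:
{"fn": "send_rows", "kwargs": {"grip": [-0.6, -0.6, -0.6, -0.6, -0.6, -0.6, -0.6, -0.6], "xyz": [[0.0005, 0.0005, -0.004], [0.0005, 0.0005, -0.008], [0.0005, 0.0005, -0.012], [0.0005, 0.0005, -0.014], [0.0005, 0.0005, -0.016], [0.0005, 0.0005, -0.018], [0.0005, 0.0005, -0.019], [0.0005, 0.0005, -0.019]], "yaw": [0, 0, 0, 0, 0, 0, 0, 0]}}

```text
time_s: 11.02
ee_pos: [531.0, 164.0, 106.5]
ee_rot: [180.0, -0.0, 12.9]
force: [0.1, 0.5, -2.1]
gripper_width: 29.6
gripper_force: 30.0
```

The pin's end is now about 51 mm high, so it's in the flap hole with little force. Continuing down.

Request:
{"fn": "send_rows", "kwargs": {"grip": [-0.6, -0.6, -0.6, -0.6, -0.6, -0.6, -0.6, -0.6], "xyz": [[0, 0, -0.002], [0, 0, -0.004], [0, 0, -0.006], [0, 0, -0.008], [0, 0, -0.01], [0, 0, -0.012], [0, 0, -0.014], [0, 0, -0.014]], "yaw": [0, 0, 0, 0, 0, 0, 0, 0]}}

```text
time_s: 11.68
ee_pos: [530.9, 164.0, 92.2]
ee_rot: [180.0, -0.0, 12.9]
force: [3.0, -1.1, -1.8]
gripper_width: 29.4
gripper_force: 30.0
```

Request:
{"fn": "send_rows", "kwargs": {"grip": [-0.6, -0.6, -0.6, -0.6, -0.6, -0.6, -0.6, -0.6], "xyz": [[0.0005, -0.0002, -0.004], [0.0005, -0.0002, -0.008], [0.0005, -0.0002, -0.012], [0.0005, -0.0002, -0.016], [0.0005, -0.0002, -0.02], [0.0005, -0.0002, -0.023], [0.0005, -0.0002, -0.025], [0.0005, -0.0002, -0.025]], "yaw": [0, 0, 0, 0, 0, 0, 0, 0]}}

```text
time_s: 12.35
ee_pos: [531.4, 164.2, 67.1]
ee_rot: [-180.0, -0.0, 12.9]
force: [2.4, 3.6, -2.9]
gripper_width: 29.4
gripper_force: 30.0
```

Request:
{"fn": "send_rows", "kwargs": {"grip": [-0.6, -0.6, -0.6, -0.6, -0.6], "xyz": [[0, 0, -0.001], [0, 0, -0.002], [0, 0, -0.003], [0, 0, -0.004], [0, 0, -0.004]], "yaw": [0, 0, 0, 0, 0]}}

```text
time_s: 12.77
ee_pos: [531.6, 164.0, 63.7]
ee_rot: [-180.0, -0.0, 12.9]
force: [1.2, 4.2, 0.8]
gripper_width: 29.5
gripper_force: 30.0
```

Request:
{"fn": "send_rows", "kwargs": {"grip": [-0.6, -0.6, -0.6], "xyz": [[0, 0, -0.001], [0, 0, -0.0015], [0, 0, -0.0015]], "yaw": [0, 0, 0]}}

```text
time_s: 13.02
ee_pos: [531.9, 164.1, 63.3]
ee_rot: [-180.0, -0.1, 12.9]
force: [0.6, 3.7, 8.2]
gripper_width: 29.6
gripper_force: 30.0
```

Request:
{"fn": "send_rows", "kwargs": {"grip": [-0.3, -0.15, 0, 0, 0, 0], "xyz": [[0, 0, 0], [0, 0, 0], [0, 0, 0], [0, 0, 0], [0, 0, 0], [0, 0, 0]], "yaw": [0, 0, 0, 0, 0, 0]}}

```text
time_s: 13.52
ee_pos: [530.9, 163.4, 61.7]
ee_rot: [180.0, 0.1, 12.9]
force: [-0.1, 0.8, 0.3]
gripper_width: 45.7
gripper_force: 0.0
```

Request:
{"fn": "send_rows", "kwargs": {"grip": [0, 0, 0, 0, 0, 0, 0, 0], "xyz": [[0, 0, 0.01], [0, 0, 0.03], [0, 0, 0.06], [0, 0, 0.1], [-0.03, 0, 0.13], [-0.06, 0, 0.16], [-0.06, 0, 0.16], [-0.06, 0, 0.16]], "yaw": [0, 0, 0, 0, 0, 0, 0, 0]}}

```text
time_s: 14.18
ee_pos: [471.4, 164.1, 224.9]
ee_rot: [-180.0, -0.3, 12.9]
force: [0.5, -0.7, -0.2]
gripper_width: 45.7
gripper_force: 0.0
```

Run:
```python
from h import *
print(env.state()['ee_pos'])
a=snap('scene','s6');b=snap('side','d6')
for n,d in(('s6',a),('d6',b)):
    u=proj(d,(550,164,75)).astype(int); crop(n,u[0]-44,u[1]-40,u[0]+44,u[1]+40,4.5,n+'b')
    print(proj(d,(530.4,163.7,92))-u+[44,40])
cv2.imwrite('pics/sd6.png',np.hstack([cv2.imread('pics/s6b.png'),cv2.imread('pics/d6b.png')]))
```

```text
[471.36535194 164.05615446 224.92545491]
[36.99681547 35.70531465]
[55.62915093 32.37302551]
```

View pics/sd6.png

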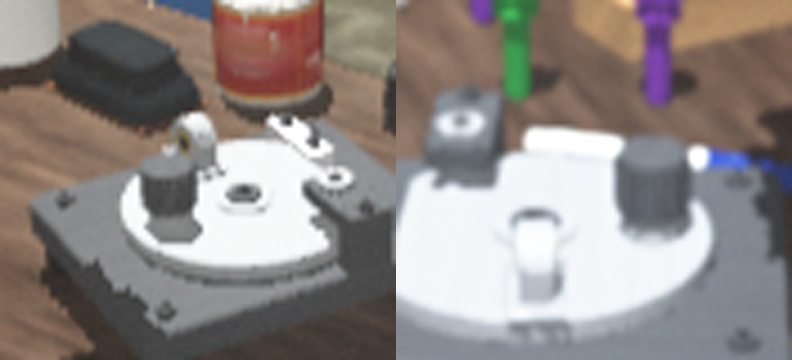

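Both views show the pin upright with its collar on the flap, the knob at (168,180) in the scene crop, and the flap still at the stop. Force rose to 8 N when the collar seated. Handing in.

```bash
python3 -c "
from workcell import env
print(env.job_done())"
```

```text
the job is handed in; nothing more can be done
None
```

I turned the flap against the stop bar, pushed the slim pin home through it into the fixture, left the thick pin in the stand, and handed the job in; the hand-in returned no verdict.

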